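Set a drill block to the scribed line

TASK

First clear the small amber bottle and the steel ratchet off the blue setting-up board into the steel tray, keeping the bottle upright. Then push the white drill block, flat on the board and never past the line, until its leading long edge lies on the scribed line over its whole length and between the line's two end ticks. Leave everything else where it stands.

Things in the scene. Friction and masses are not known exactly. Their poses are not given: they have to be found in the camera images.
- board: Fixed blue plastic setting-up board, 300 (x) x 440 (y) x 4 mm thick, lying on the bench. Origin: centre of its underside. Its y axis is the direction in which the block is pushed; within 0.25 rad of world y.
- line (a point): Middle of the white scribed line on the board's top face, 120 mm from the board's centre along the board's +y. The line runs along the board's x, is 160 mm long and 3 mm wide (its middle counts), flush, with a 12 mm tick across each end. Axes as the board's.
- block: White plastic drill block, 130 (x) x 95 (y) x 28 mm high, 0.3 to 0.55 kg, loose on the board, too wide to grasp, rounded edges 2 mm. 18 short metal drills stand in its top, up to 50 mm above its underside, at least 17 mm in from its sides. Origin: centre of its underside. Its +y long side is the leading edge and faces the line; it starts turned up to 0.4 rad from the board and up to 45 mm off the line's middle sideways.
- edge_mid (a point): Middle of the block's leading long edge, at its underside (47.5 mm from the block's origin along its +y).
- edge_near (a point): End of the leading edge nearer the robot (block's -x, 65 mm from edge_mid), at the underside.
- edge_far (a point): End of the leading edge farther from the robot (block's +x, 65 mm from edge_mid), at the underside.
- bottle: Small amber glass bottle with a white cap, 34 mm diameter at the body, narrower at the neck, 65 mm high in all, 90 g, standing on the board between block and line or on the line. Origin: centre of its underside, z up through the cap.
- ratchet: Steel hand ratchet lying flat on the board: a bar 13 mm wide and 12 mm high, from 55 mm behind the origin to a round head (26 mm diameter, 12 mm high, centred 42 mm ahead of the origin) along its own x, 110 mm long in all, 70 g. Origin: on its underside, on the bar, near the middle.
- tray_in (a point): Centre of the inner floor of the fixed open steel tray, outside 220 (x) x 150 (y) x 22 mm high, walls 4 mm, floor about 4 mm above the bench. Axes: x and y along the tray's sides, z up. The +x end of the tray already holds the jar.
- jar: Glass jar with metal lid, 42 mm diameter, 40 mm high, in the +x end of the tray. Origin: centre of its underside. Bystander: leave it where it is.
- cup: Steel medicine cup, 36 mm diameter, 32 mm high, on the board beside the lane, nearer the robot. Origin: centre of its underside. Bystander: leave it where it is.
- vial: Glass vial, 28 mm diameter, 50 mm high, on the board beside the lane, farther from the robot. Origin: centre of its underside. Bystander: leave it where it is.
- dish: Small glass bowl, 44 mm diameter, 22 mm high, on the board beyond the line. Origin: centre of its underside. Bystander: leave it where it is.

How it is judged:
By the outcome, as a careful person would: the job done as asked, in the order asked, and still so for the second after the job is handed in, with the robot touching nothing.
It also fails if it takes over 72 s, if anything falls off the work surface, if the arm or the gripper's body presses on something with over 40 N, if the wrist force passes 120 N, or if a joint passes its speed limit or range.

ROBOT

A 6-joint arm with a two-finger parallel gripper is mounted at the origin on the work surface. World frame = base frame: x ahead of the robot, y to its left, z up, the work surface at z = 0. Lengths are in m, angles in rad, forces in N, time in s.
With the tool pointing down it reaches from about 0.25 to 0.775 m from the base axis. Payload 4 kg.
Tool frame: the origin (TCP) lies at the very end of the fingers, on their centre line; the grasp point (between the pads) lies bot.grip_depth behind it (bot.grip_depth is the distance from the TCP to the grasp point, in m); y points along the fingers, x is the direction in which the jaws open and shut, and the axes are right-handed (so a half turn about y gives the same grasp; the last joint's range is limited). The gripper opens to 85 mm and grips with 20 to 120 N. Pads are 22 mm wide; open, the fingers measure 114 mm over their backs; the gripper's body (76 mm by 85 mm) begins 54 mm behind the grasp point. The pads swing forward as they close: fully open they stand 13 mm farther back than shut.
Start: joints at [1.184, 0.087, 1.371, -0, 1.684, -0.103], TCP at [0.154, 0.528, 0.231] pointing down, gripper open.
Joint ranges: [-3.1, 3.1], [-0.76, 2.03], [0.27, 2.55], [-1.08, 4.22], [0.17, 2.65], [-2.57, 2.57]. Speed limits (rad/s): [2.79, 2.79, 3.14, 3.14, 3.14, 3.14].

INTERFACE

Orientations are given as a unit quaternion [w, x, y, z].
In Python, from cell import bot gives the robot as it stands. The module is installed in compiled form; this text tells all that it offers.
- The arm moves only by the tool jog_arm, never from a script. Its argument "increments" is a list of rows, each a list of 5 numbers: the shift along the tool's x, y, z in mm, then the turn about the tool's y in degrees, then the opening, from -1 (shut) to 1 (fully open). A call has exactly 5 rows; each row is the pose to reach, as a shift and turn from the pose measured when the call began, along the tool's axes at that moment; what a row does not reach only later rows make up. A row lasts 1/12 s, in which the tool goes at most 41.7 mm and 7.16 degrees, less where a joint would pass 70% of its speed; a pose out of reach is approached as far as the arm can. A call with a gripper value outside its range is refused whole. The fingers move at their own pace and stop on an object; "newtons" is the grip in N (left out, the last holds). Time passes only in rows, so rows that repeat a pose let the fingers close, or fill a call up. It gives the time, the measured TCP pose, the force and the opening at its end, in the units of the state.
- bot.state(): the state, without advancing time (a new reading comes with each control period).
- bot.grab_frame(name): name is "scene" or "side" or "wrist"; returns the picture (384x512x3 uint8, red, green, blue); there is no depth.
- bot.get_calibration(name): a dict with "intrinsics" (3x3 intrinsics, pixels), "position" and "orientation" of the camera in the world; the wrist camera has in their place "tool_from_camera" (4x4, takes a point from camera to tool coordinates, whose origin is the TCP and whose axes are the tool frame's). Camera axes: x right, y up, looking along -z (the intrinsics and any distortion apply to the point x, -y, -z); pixel columns grow to the right and rows downward; lengths in m; the calibration is good to about 2 mm. A picture is of the moment at which its call begins: read the wrist's pose just before it. get_calibration takes no time and is no camera call.
- bot.job_done(): hands the job in, once; it reports no verdict.
The state is a dict: "t": time; "qpos": joint angles; "qd": joint speeds; "joint_efforts": joint torques, N m; "position": TCP position; "eef_rot": TCP orientation; "contact_force": force on the tool from outside, world axes, zero at the start; "wrist_torque": the same for the moment, N m; "grip_width": finger opening in m.
Only numpy, scipy, OpenCV 4.12 (cv2) and the standard library are available. Lean on these libraries where they do the work, as an engineer would, in place of code of your own. Each camera call takes 0.05 s, during which the arm holds its last target. There are 200 camera calls.

## Working session

There is one attempt and no reset: what is moved stays moved. The work goes in short steps, Python scripts to look and compute and a tool call to move; the robot and the scene stay as the last step left them, time stands still between calls to the robot, and variables do not carry over. Pictures are saved under pics/ and viewed, about 8 in all and at most 12, crops included, and the job is handed in when it is done.

Besides the shell and the picture viewer there is one more tool, called after "Request:" as a command line: name --pt "numbers of a row" for each row, then --argument value for the rest. jog_arm: Moves the arm, as the interface text tells. Its arguments: {"type":"object","properties":{"increments":{"type":"array"},"newtons":{"type":"number"}},"required":["increments"]}

```bash
mkdir -p pics; ls
cat > h.py <<'E'
import numpy as np, cv2
from cell import bot
from scipy.spatial.transform import Rotation as R
def q2R(q): return R.from_quat([q[1],q[2],q[3],q[0]]).as_matrix()
def cam(name,st=None):
    c=bot.get_calibration(name); K=np.array(c["intrinsics"])
    if name=="wrist":
        st=st or bot.state(); T=np.eye(4); T[:3,:3]=q2R(st["eef_rot"]); T[:3,3]=st["position"]
        T=T@np.array(c["tool_from_camera"]); return K,T[:3,3],T[:3,:3],c
    o=np.array(c["orientation"]); Rm=o if o.shape==(3,3) else q2R(o)
    return K,np.array(c["position"]),Rm,c
def ray(name,uv,z,st=None):
    K,p,Rm,c=cam(name,st); uv=np.atleast_2d(np.array(uv,float)); d=c.get("distortion")
    n=cv2.undistortPoints(uv[:,None],K,None if d is None else np.array(d,float))[:,0]
    D=np.c_[n[:,0],-n[:,1],-np.ones(len(n))]@Rm.T
    return p+D*((z-p[2])/D[:,2])[:,None]
def proj(name,P,st=None):
    K,p,Rm,c=cam(name,st); q=(np.atleast_2d(P)-p)@Rm; d=c.get("distortion")
    q=q*[1,-1,-1]
    return cv2.projectPoints(q,np.zeros(3),np.zeros(3),K,None if d is None else np.array(d,float))[0][:,0]
def tool(dw,st=None):  # world shift -> tool mm
    st=st or bot.state(); return q2R(st["eef_rot"]).T@np.array(dw)*1000
E
python3 - <<'E'
from h import *
st=bot.state(); print(st); print(bot.grip_depth)
for n in("scene","side","wrist"): print(n,bot.get_calibration(n))
a=bot.grab_frame("scene");b=bot.grab_frame("side")
cv2.imwrite("pics/scene.png",cv2.resize(a[:,:,::-1],(800,600),interpolation=cv2.INTER_CUBIC))
cv2.imwrite("pics/side.png",cv2.resize(b[:,:,::-1],(800,600),interpolation=cv2.INTER_CUBIC))
print(q2R(st["eef_rot"]).round(3))
E
```

```text
pics
{'t': 0.0, 'qpos': array([ 1.18387067e+00,  8.79852103e-02,  1.37230641e+00, -2.16842432e-06,
        1.68359222e+00, -1.03124972e-01]), 'qd': array([-0.00110979,  0.00034777,  0.00031215,  0.00040412,  0.00020473,
       -0.00134356]), 'joint_efforts': array([-6.08975569e-06, -3.51882434e+01, -3.13264096e+01, -1.84659752e-04,
        1.13661218e-02,  1.91713752e-07]), 'position': array([0.15382816, 0.52751851, 0.23009616]), 'eef_rot': array([-0.56526911,  0.56610389,  0.42356761, -0.42495611]), 'contact_force': array([0.57078442, 0.31980144, 0.37884944]), 'wrist_torque': array([ 0.00127419, -0.02220656,  0.0082483 ]), 'grip_width': 0.08514803112380517}
0.0187
scene {'intrinsics': array([[368.47104284,   0.        , 249.89877708],
       [  0.        , 368.47104284, 196.84462312],
       [  0.        ,   0.        ,   1.        ]]), 'position': array([ 0.92402512, -0.10714945,  0.64286137]), 'orientation': array([0.80446028, 0.2532901 , 0.16912406, 0.50998513])}
side {'intrinsics': array([[411.47562902,   0.        , 261.27326708],
       [  0.        , 411.47562902, 196.90828351],
       [  0.        ,   0.        ,   1.        ]]), 'position': array([ 0.08767112, -0.45029134,  0.54997542]), 'orientation': array([ 0.83224885,  0.41716904, -0.15243603, -0.33180583])}
wrist {'intrinsics': array([[334.83917833,   0.        , 250.97697144],
       [  0.        , 334.83917833, 190.62697512],
       [  0.        ,   0.        ,   1.        ]]), 'tool_from_camera': array([[ 9.99999624e-01,  6.08508705e-04,  6.17159404e-04,
        -1.32323473e-04],
       [ 3.87633630e-04,  3.22874466e-01, -9.46441720e-01,
        -1.43165339e-01],
       [-7.75183038e-04,  9.46441604e-01,  3.22874109e-01,
         8.38822040e-02],
       [ 0.00000000e+00,  0.00000000e+00,  0.00000000e+00,
         1.00000000e+00]])}
[[ 0.28  -0.001 -0.96 ]
 [ 0.96  -0.002  0.28 ]
 [-0.002 -1.     0.   ]]
```

View pics/scene.png

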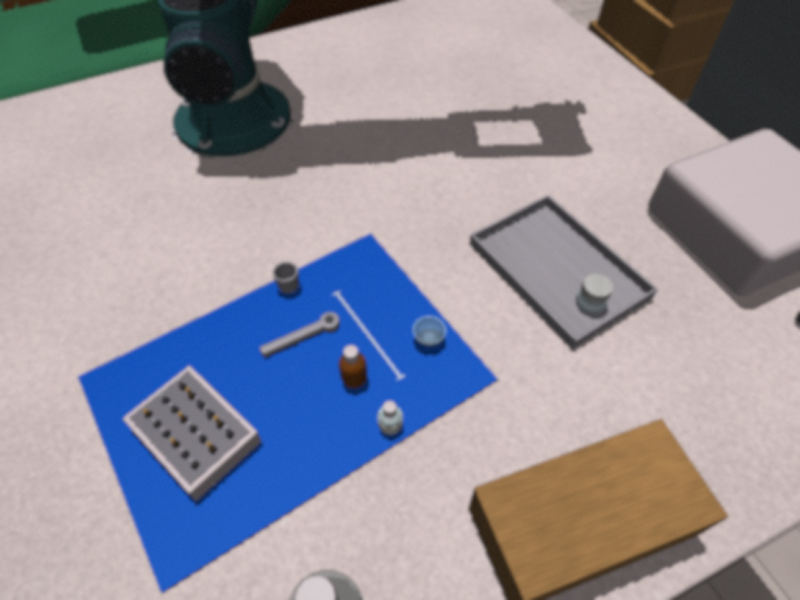

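View pics/side.png

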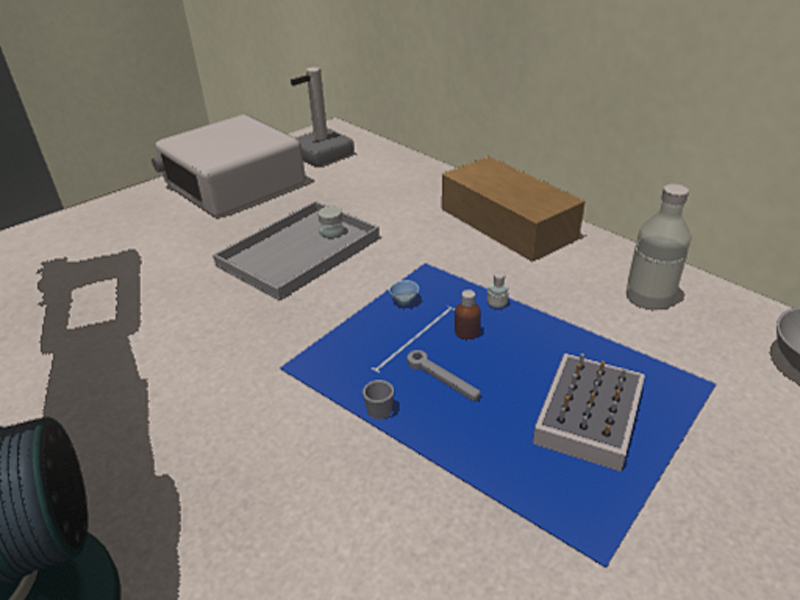

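The scene shows everything: bottle at about (354,384), ratchet from (264,352) to (329,321), and the line from (337,293) to (402,378). The block is at lower left. I'll triangulate by plane intersection from both views.

Run:
```python
from h import *
np.set_printoptions(precision=4,suppress=True)
S=1.5625
A={'board':(.004,[(80,378),(371,235),(496,380),(164,591)],[(606,566),(282,369),(425,264),(714,384)]),
'line':(.004,[(337,293),(402,378)],[(376,370),(451,309)]),
'block':(.032,[(188,367),(259,434),(195,490),(124,419)],[(537,432),(567,354),(644,372),(627,455)]),
'bottlebase':(.004,[(354,384)],[(467,333)]),'bottlecap':(.069,[(350,349)],[(468,295)]),
'ratchet head,tail':(.016,[(329,320),(264,351)],[(417,357),(477,395)]),
'cup':(.004,[(288,289)],[(379,409)]),'vial':(.004,[(390,430)],[(498,302)]),'dish':(.004,[(429,345)],[(404,302)]),
'tray':(.022,[(471,240),(547,199),(654,290),(574,346)],[(280,292),(216,259),(317,204),(379,232)]),'jar':(.004,[(592,306)],[(331,233)])}
for k,(z,a,b) in A.items():
    print(k);print(np.c_[ray("scene",np.array(a)/S,z)[:,:2],ray("side",np.array(b)/S,z)[:,:2]])
```

```text
board
[[ 0.4376 -0.323   0.4305 -0.3269]
 [ 0.3744  0.1073  0.3668  0.1026]
 [ 0.6652  0.1491  0.6599  0.1479]
 [ 0.7285 -0.279   0.7242 -0.2822]]
line
[[0.4534 0.0207 0.4503 0.0188]
 [0.6124 0.0444 0.6066 0.0405]]
block
[[ 0.5002 -0.1914  0.4913 -0.1969]
 [ 0.621  -0.1391  0.6153 -0.1448]
 [ 0.6528 -0.2203  0.653  -0.2256]
 [ 0.5365 -0.2747  0.5321 -0.279 ]]
bottlebase
[[ 0.5943 -0.0132  0.584  -0.011 ]]
bottlecap
[[ 0.5836 -0.0092  0.581  -0.0127]]
ratchet head,tail
[[ 0.499  -0.0079  0.4944 -0.0092]
 [ 0.5078 -0.1002  0.4988 -0.1058]]
cup
[[ 0.4172 -0.0386  0.4095 -0.0343]]
vial
[[0.6689 0.0015 0.6654 0.0054]]
dish
[[0.5837 0.0972 0.5708 0.0986]]
tray
[[0.4614 0.2272 0.446  0.221 ]
 [0.4387 0.3726 0.4245 0.3628]
 [0.6461 0.4035 0.6392 0.3956]
 [0.673  0.2551 0.6533 0.2474]]
jar
[[0.6236 0.325  0.6139 0.3254]]
```

Request:
jog_arm --pt "-26 0 -31 0 1" --pt "-52 0 -62 0 1" --pt "-78 0 -93 0 1" --pt "-104 0 -124 0 1" --pt "-130 0 -155 0 1"

```text
t: 0.52
position: [0.2665, 0.3576, 0.2299]
eef_rot: [-0.565, 0.566, 0.424, -0.425]
contact_force: [0.9, 0.0, -0.3]
grip_width: 0.0855
```

Request:
jog_arm --pt "-26 0 -31 0 1" --pt "-52 0 -62 0 1" --pt "-78 0 -93 0 1" --pt "-104 0 -124 0 1" --pt "-130 0 -155 0 1"

```text
t: 0.93
position: [0.3794, 0.1876, 0.2299]
eef_rot: [-0.565, 0.566, 0.424, -0.426]
contact_force: [0.0, 0.5, -0.3]
grip_width: 0.0854
```

Request:
jog_arm --pt "-26 0 -31 0 1" --pt "-52 0 -62 0 1" --pt "-78 0 -93 0 1" --pt "-104 0 -124 0 1" --pt "-130 0 -155 0 1"

```text
t: 1.35
position: [0.4925, 0.0176, 0.2297]
eef_rot: [-0.565, 0.566, 0.423, -0.426]
contact_force: [1.0, 0.1, 0.4]
grip_width: 0.0852
```

Request:
jog_arm --pt "-26 0 -31 -5 1" --pt "-40 0 -52 -10 1" --pt "-40 0 -52 -15 1" --pt "-40 0 -52 -20 1" --pt "-40 0 -52 -24.6 1"

```text
t: 1.77
position: [0.5312, -0.0361, 0.2286]
eef_rot: [0.462, -0.461, -0.534, 0.537]
contact_force: [-1.6, 0.1, -0.0]
grip_width: 0.0855
```

Run:
```python
from h import *
st=bot.state(); np.save("st1.npy",st,allow_pickle=True)
a=bot.grab_frame("wrist")
cv2.imwrite("pics/w1.png",cv2.resize(a[:,:,::-1],(800,600),interpolation=cv2.INTER_CUBIC))
print(q2R(st["eef_rot"]).round(3),st["position"],st["qpos"])
```

```text
[[-0.148 -0.004 -0.989]
 [ 0.989 -0.002 -0.148]
 [-0.001 -1.     0.004]] [ 0.53117719 -0.03613976  0.22859324] [-0.17290805  0.05147434  1.41403175 -0.00251812  1.67991234 -1.89282921]
```

View pics/w1.png

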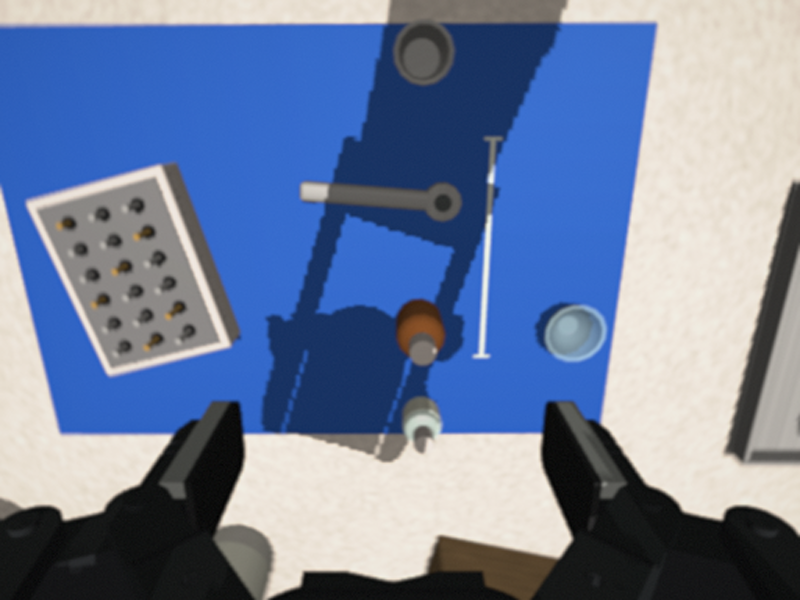

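The wrist view shows the bottle's cap at (422,351), the ratchet head at (442,202) and tail at (301,192), and the line from (493,139) to (482,356). The block's top leading edge runs from (163,166) to (231,345).

Run:
```python
from h import *
np.set_printoptions(precision=4,suppress=True)
S=1.5625; st=np.load("st1.npy",allow_pickle=True).item()
for k,z,a in [('line',.004,[(493,139),(482,356)]),('board',.004,[(656,23),(602,433),(62,433)]),('cap',.069,[(422,353)]),('bbase',.004,[(420,318)]),('rat',.016,[(442,202),(301,192)]),('block',.032,[(163,166),(231,345),(109,375),(29,202)]),('cup top',.036,[(424,51)]),('vial base',.004,[(422,405)]),('dish top',.026,[(576,333)]),('tray',.022,[(740,458)])]:
    print(k,ray("wrist",np.array(a)/S,z,st)[:,:2])
```

```text
line [[0.4496 0.0201]
 [0.6078 0.0451]]
board [[ 0.3658  0.1072]
 [ 0.6606  0.1553]
 [ 0.7257 -0.2789]]
cap [[ 0.5833 -0.0094]]
bbase [[ 0.584  -0.0073]]
rat [[ 0.4946 -0.0077]
 [ 0.502  -0.1027]]
block [[ 0.4963 -0.1881]
 [ 0.6136 -0.1393]
 [ 0.6503 -0.2253]
 [ 0.532  -0.2736]]
cup top [[ 0.4072 -0.036 ]]
vial base [[0.6568 0.0064]]
dish top [[0.5707 0.1022]]
tray [[0.6562 0.2588]]
```

Request:
jog_arm --pt "10 10 -28 0 1" --pt "19 40 -56 0 1" --pt "19 80 -56 0 1" --pt "19 115 -56 0 1" --pt "19 150 -56 0 1" --newtons 30

```text
t: 2.23
position: [0.5826, -0.0083, 0.0761]
eef_rot: [0.462, -0.46, -0.535, 0.538]
contact_force: [0.5, -0.5, -0.9]
grip_width: 0.0853
```

Request:
jog_arm --pt "0 16 0 0 1" --pt "0 32 0 0 1" --pt "0 48 0 0 0.7" --pt "0 63 0 0 0.5" --pt "0 63 0 0 0.3"

```text
t: 2.65
position: [0.579, -0.008, 0.0087]
eef_rot: [0.465, -0.458, -0.533, 0.539]
contact_force: [-1.0, 0.1, 0.5]
grip_width: 0.056
```

Request:
jog_arm --pt "0 0 0 0 0.1" --pt "0 0 0 0 -0.1" --pt "0 0 0 0 -0.3" --pt "0 0 0 0 -0.5" --pt "0 0 0 0 -0.5"

```text
t: 3.07
position: [0.5796, -0.008, 0.0096]
eef_rot: [0.464, -0.458, -0.533, 0.539]
contact_force: [1.1, 0.4, -0.4]
grip_width: 0.0336
```

Request:
jog_arm --pt "0 -10 0 0 -0.5" --pt "0 -30 0 0 -0.5" --pt "0 -60 0 0 -0.5" --pt "0 -90 0 0 -0.5" --pt "0 -110 0 0 -0.5"

```text
t: 3.48
position: [0.5823, -0.008, 0.1243]
eef_rot: [0.463, -0.46, -0.534, 0.538]
contact_force: [0.4, 0.9, -0.4]
grip_width: 0.0334
```

Request:
jog_arm --pt "15 0 2 0 -0.5" --pt "45 0 8 0 -0.5" --pt "80 0 14 0 -0.5" --pt "120 0 20 0 -0.5" --pt "160 0 27 0 -0.5"

```text
t: 3.9
position: [0.5304, 0.1481, 0.124]
eef_rot: [0.463, -0.46, -0.534, 0.537]
contact_force: [0.8, -0.2, -1.8]
grip_width: 0.033
```

Request:
jog_arm --pt "40 0 7 0 -0.5" --pt "75 0 14 0 -0.5" --pt "105 0 20 0 -0.5" --pt "130 0 24 0 -0.5" --pt "145 0 27 0 -0.5"

```text
t: 4.32
position: [0.4797, 0.2909, 0.1236]
eef_rot: [0.463, -0.458, -0.534, 0.538]
contact_force: [0.0, 1.0, -1.3]
grip_width: 0.0334
```

Run:
```python
from h import *
st=bot.state(); np.save("st2.npy",st,allow_pickle=True)
a=bot.grab_frame("wrist"); b=bot.grab_frame("scene")
cv2.imwrite("pics/w2.png",np.hstack([cv2.resize(x[:,:,::-1],(400,300),interpolation=cv2.INTER_AREA) if 0 else x[:,:,::-1][:, :400] for x in (a[:,56:456],b[:,112:])]))
print(q2R(st["eef_rot"]).round(3),st["position"],st["grip_width"])
```

```text
[[-0.151 -0.009 -0.989]
 [ 0.989  0.    -0.151]
 [ 0.001 -1.     0.009]] [0.47968277 0.29088422 0.12361829] 0.03336600899938891
```

View pics/w2.png

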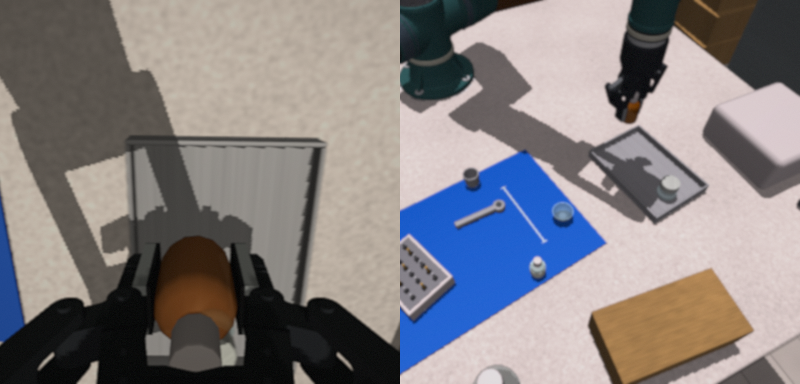

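The bottle is held upright over the tray. In the wrist frame the tray's near rim runs from (182,138) to (381,141).

Run:
```python
from h import *
st=np.load("st2.npy",allow_pickle=True).item()
c=ray("wrist",[(182,138),(381,141)],.022,st)[:,:2];print(c)
y=(c[1]-c[0]);print(np.linalg.norm(y));y/=np.linalg.norm(y);x=np.array([y[1],-y[0]])
ctr=c.mean(0)+x*.11;print("tray",ctr,x)
t=ctr-.068*x;print(t,tool(np.r_[t-st["position"][:2],0],st))
```

```text
[[0.44572167 0.23468121]
 [0.42599302 0.37977389]]
0.1464278219532277
tray [0.54485436 0.32204818] [0.99088194 0.13473299]
[0.47747439 0.31288634] [ 2.20836030e+01  2.17611629e-02 -1.13319615e+00]
```

Request:
jog_arm --pt "10 10 0 0 -0.5" --pt "18 35 0 0 -0.5" --pt "18 60 0 0 -0.5" --pt "18 80 0 0 -0.5" --pt "18 95 0 0 -0.5"

```text
t: 4.83
position: [0.4744, 0.3074, 0.025]
eef_rot: [0.464, -0.458, -0.533, 0.54]
contact_force: [-0.3, -0.2, -1.4]
grip_width: 0.033
```

Request:
jog_arm --pt "0 5 0 0 -0.5" --pt "0 10 0 0 -0.5" --pt "0 14 0 0 -0.5" --pt "0 17 0 0 -0.5" --pt "0 17 0 0 -0.5"

```text
t: 5.25
position: [0.4751, 0.3077, 0.0094]
eef_rot: [0.463, -0.458, -0.534, 0.539]
contact_force: [-0.5, 0.6, -0.5]
grip_width: 0.0331
```

Request:
jog_arm --pt "0 0 0 0 -0.2" --pt "0 0 0 0 -0.1" --pt "0 0 0 0 0.1" --pt "0 0 0 0 0.3" --pt "0 0 0 0 0.4"

```text
t: 5.67
position: [0.4753, 0.3078, 0.0097]
eef_rot: [0.463, -0.458, -0.534, 0.539]
contact_force: [-0.7, 0.4, 0.0]
grip_width: 0.0597
```

Request:
jog_arm --pt "0 0 0 0 0.4" --pt "0 -15 0 0 0.4" --pt "0 -50 0 0 0.4" --pt "0 -90 0 0 0.4" --pt "0 -130 0 0 0.4"

```text
t: 6.08
position: [0.4758, 0.3075, 0.14]
eef_rot: [0.464, -0.458, -0.533, 0.54]
contact_force: [0.4, 1.4, 0.7]
grip_width: 0.0598
```

Request:
jog_arm --pt "-40 0 0 5 0.4" --pt "-80 0 0 10 0.4" --pt "-120 0 0 15 0.4" --pt "-160 0 0 20 0.4" --pt "-200 0 0 25 0.4"

```text
t: 6.5
position: [0.5059, 0.1082, 0.1403]
eef_rot: [0.569, -0.565, -0.419, 0.427]
contact_force: [1.5, 0.5, -0.6]
grip_width: 0.0599
```

Request:
jog_arm --pt "-35 0 -8 7 0.4" --pt "-70 0 -16 14 0.2" --pt "-105 0 -24 21 0" --pt "-145 0 -33 28 0" --pt "-145 0 -33 35 0"

```text
t: 6.92
position: [0.4957, -0.047, 0.1408]
eef_rot: [-0.668, 0.67, 0.224, -0.233]
contact_force: [0.5, 0.8, -0.1]
grip_width: 0.0426
```

Request:
jog_arm --pt "0 0 0 7 0" --pt "0 0 0 14 0" --pt "0 0 0 21 0" --pt "0 0 0 28 0" --pt "0 0 0 34 0"

```text
t: 7.33
position: [0.4956, -0.0471, 0.1408]
eef_rot: [-0.705, 0.709, 0.016, -0.025]
contact_force: [-0.3, 0.0, -0.6]
grip_width: 0.0429
```

Run:
```python
from h import *
st=bot.state(); np.save("st3.npy",st,allow_pickle=True)
a=bot.grab_frame("wrist")
cv2.imwrite("pics/w3.png",cv2.resize(a[:,:,::-1],(800,600),interpolation=cv2.INTER_CUBIC))
print(q2R(st["eef_rot"]).round(3),st["position"],st["grip_width"])
```

```text
[[ 0.998 -0.012 -0.058]
 [ 0.058 -0.006  0.998]
 [-0.013 -1.    -0.006]] [ 0.49560071 -0.04711789  0.14078281] 0.04289602969724039
```

View pics/w3.png

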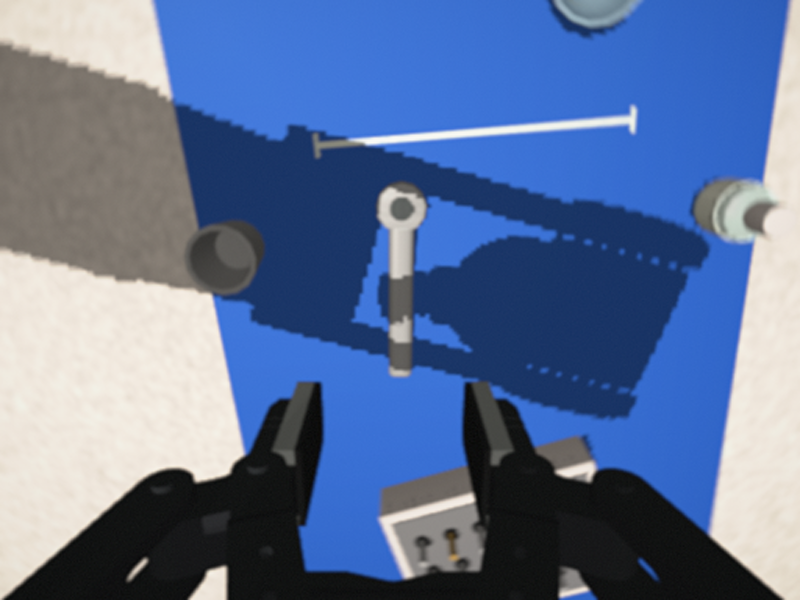

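The ratchet head is at (401,208) and its tail at (399,376).

Run:
```python
from h import *
st=np.load("st3.npy",allow_pickle=True).item()
h,t=ray("wrist",np.array([(401,208),(399,376)])/1.5625,.016,st)[:,:2];u=(h-t)/np.linalg.norm(h-t)
print(h,t,np.degrees(np.arctan2(u[1],u[0])),np.linalg.norm(h-t)); g=h-.033*u; print(g,tool(np.r_[g-st["position"][:2],.009-st["position"][2]],st))
```

```text
[ 0.49549968 -0.00738822] [ 0.50035812 -0.10313628] 92.90480972546217 0.09587123551302697
[ 0.49717201 -0.04034582] [  3.62030648 131.70829943   7.40658016]
```

Request:
jog_arm --pt "4 30 7 0 0" --pt "4 60 7 0 0" --pt "4 90 7 0 0" --pt "4 115 7 0 0" --pt "4 128 7 0 0" --newtons 50

```text
t: 7.8
position: [0.495, -0.0401, 0.009]
eef_rot: [-0.705, 0.708, 0.014, -0.027]
contact_force: [-0.3, -1.0, -0.2]
grip_width: 0.0428
```

Request:
jog_arm --pt "0 2 0 0 0" --pt "0 2 0 0 -0.3" --pt "0 2 0 0 -0.6" --pt "0 2 0 0 -1" --pt "0 2 0 0 -1"

```text
t: 8.22
position: [0.4963, -0.0403, 0.0086]
eef_rot: [-0.705, 0.709, 0.015, -0.026]
contact_force: [-0.6, 0.5, -0.5]
grip_width: 0.0113
```

Request:
jog_arm --pt "0 0 0 0 -1" --pt "0 0 0 0 -1" --pt "0 0 0 0 -1" --pt "0 -10 0 0 -1" --pt "0 -20 0 0 -1"

```text
t: 8.63
position: [0.496, -0.0401, 0.0288]
eef_rot: [-0.705, 0.709, 0.015, -0.027]
contact_force: [0.6, 0.1, -0.2]
grip_width: 0.0113
```

Request:
jog_arm --pt "0 -20 0 0 -1" --pt "0 -50 10 0 -1" --pt "5 -80 30 0 -1" --pt "15 -100 60 0 -1" --pt "20 -110 95 0 -1"

```text
t: 9.05
position: [0.5152, 0.0565, 0.1438]
eef_rot: [-0.705, 0.709, 0.017, -0.022]
contact_force: [1.0, -0.3, -0.1]
grip_width: 0.011
```

Request:
jog_arm --pt "7 0 37 0 -1" --pt "14 0 75 0 -1" --pt "21 0 113 0 -1" --pt "28 0 151 0 -1" --pt "34 0 180 0 -1"

```text
t: 9.47
position: [0.5393, 0.2413, 0.1441]
eef_rot: [-0.705, 0.708, 0.018, -0.022]
contact_force: [0.0, -0.3, -0.6]
grip_width: 0.0113
```

Request:
jog_arm --pt "5 0 32 0 -1" --pt "10 0 60 0 -1" --pt "14 0 89 0 -1" --pt "14 0 89 0 -1" --pt "14 0 89 0 -1"

```text
t: 9.88
position: [0.548, 0.3324, 0.1444]
eef_rot: [-0.705, 0.708, 0.02, -0.023]
contact_force: [1.0, -0.4, -0.9]
grip_width: 0.0111
```

Run:
```python
from h import *
st=bot.state(); np.save("st4.npy",st,allow_pickle=True)
a=bot.grab_frame("wrist");b=bot.grab_frame("side")
cv2.imwrite("pics/w4.png",np.hstack([a[:,56:456,::-1],b[:,:400,::-1]]))
print(q2R(st["eef_rot"]).round(3),st["position"],st["grip_width"])
```

```text
[[ 0.998 -0.004 -0.06 ]
 [ 0.06  -0.004  0.998]
 [-0.005 -1.    -0.004]] [0.5479672  0.33238481 0.14438966] 0.01112189271756199
```

View pics/w4.png

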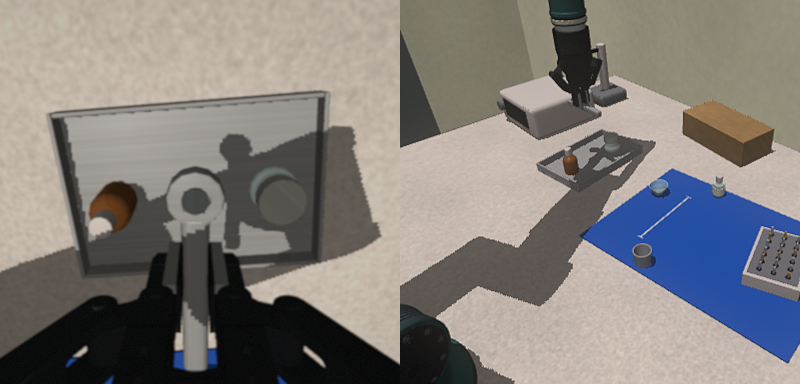

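The bottle stands upright in the tray and the ratchet is held level. In the crop the tray rim corners are (50,114), (328,93) and (83,276), and the jar lid is at (283,201).

Run:
```python
from h import *
st=np.load("st4.npy",allow_pickle=True).item()
c=ray("wrist",np.array([(50,114),(328,93),(83,276)])+[56,0],.022,st)[:,:2];print(c, (c[1]+c[2])/2)
print(ray("wrist",[(283+56,201)],.044,st), ray("wrist",[(97+56,227)],.069,st))
```

```text
[[0.43067261 0.38054138]
 [0.6433124  0.40892975]
 [0.44896428 0.23492304]] [0.54613834 0.32192639]
[[0.61543748 0.32768909 0.044     ]] [[0.47779408 0.30878583 0.069     ]]
```

Request:
jog_arm --pt "-3 25 0 0 -1" --pt "-3 60 0 0 -1" --pt "-3 90 0 0 -1" --pt "-3 112 0 0 -1" --pt "-3 125 0 0 -1"

```text
t: 10.4
position: [0.543, 0.327, 0.0161]
eef_rot: [-0.704, 0.709, 0.016, -0.023]
contact_force: [-0.3, -0.9, -0.9]
grip_width: 0.0112
```

Request:
jog_arm --pt "0 2 0 0 -1" --pt "0 4 0 0 -1" --pt "0 6 0 0 -1" --pt "0 7 0 0 -1" --pt "0 7 0 0 -1"

```text
t: 10.82
position: [0.544, 0.3273, 0.0109]
eef_rot: [-0.705, 0.709, 0.017, -0.022]
contact_force: [0.3, 0.6, -1.0]
grip_width: 0.0114
```

Request:
jog_arm --pt "0 2 0 0 -1" --pt "0 2 0 0 -1" --pt "0 2 0 0 -0.5" --pt "0 2 0 0 -0.1" --pt "0 2 0 0 -0.1"

```text
t: 11.23
position: [0.5442, 0.3275, 0.0092]
eef_rot: [-0.705, 0.709, 0.017, -0.022]
contact_force: [-0.1, 0.4, -0.4]
grip_width: 0.0381
```

Request:
jog_arm --pt "0 0 0 0 -0.1" --pt "0 -20 0 0 -0.1" --pt "0 -55 0 0 -0.1" --pt "0 -95 0 0 -0.1" --pt "0 -130 0 0 -0.1"

```text
t: 11.65
position: [0.5448, 0.3282, 0.1409]
eef_rot: [-0.705, 0.709, 0.017, -0.022]
contact_force: [1.2, 0.6, 1.1]
grip_width: 0.0384
```

Request:
jog_arm --pt "0 -20 -30 0 -0.1" --pt "0 -40 -65 0 0.5" --pt "-2 -60 -95 0 1" --pt "-4 -80 -125 0 1" --pt "-6 -100 -155 0 1"

```text
t: 12.07
position: [0.5476, 0.1724, 0.243]
eef_rot: [-0.705, 0.709, 0.017, -0.022]
contact_force: [0.8, -0.1, 0.5]
grip_width: 0.0838
```

Request:
jog_arm --pt "-1 0 -40 0 1" --pt "-2 0 -80 0 1" --pt "-3 0 -120 0 1" --pt "-4 0 -160 0 1" --pt "-5 0 -200 0 1"

```text
t: 12.48
position: [0.5534, -0.0293, 0.2446]
eef_rot: [-0.705, 0.709, 0.018, -0.021]
contact_force: [1.0, -0.4, 0.5]
grip_width: 0.0856
```

Request:
jog_arm --pt "-1 0 -40 -4 1" --pt "-2 0 -80 -8 1" --pt "-3 0 -120 -13 1" --pt "-3 0 -123 -17 1" --pt "-3 0 -123 -19.2 1"

```text
t: 12.9
position: [0.5569, -0.1554, 0.2449]
eef_rot: [-0.692, 0.696, 0.134, -0.139]
contact_force: [-0.0, 0.4, 0.3]
grip_width: 0.0852
```

Run:
```python
from h import *
st=bot.state(); np.save("st5.npy",st,allow_pickle=True)
a=bot.grab_frame("wrist")
cv2.imwrite("pics/w5.png",cv2.resize(a[:,:,::-1],(800,600),interpolation=cv2.INTER_CUBIC))
print(q2R(st["eef_rot"]).round(3),st["position"],st["grip_width"])
```

```text
[[ 0.925 -0.006 -0.379]
 [ 0.379 -0.006  0.925]
 [-0.008 -1.    -0.004]] [ 0.55686431 -0.15543803  0.2448945 ] 0.08520293390133624
```

View pics/w5.png

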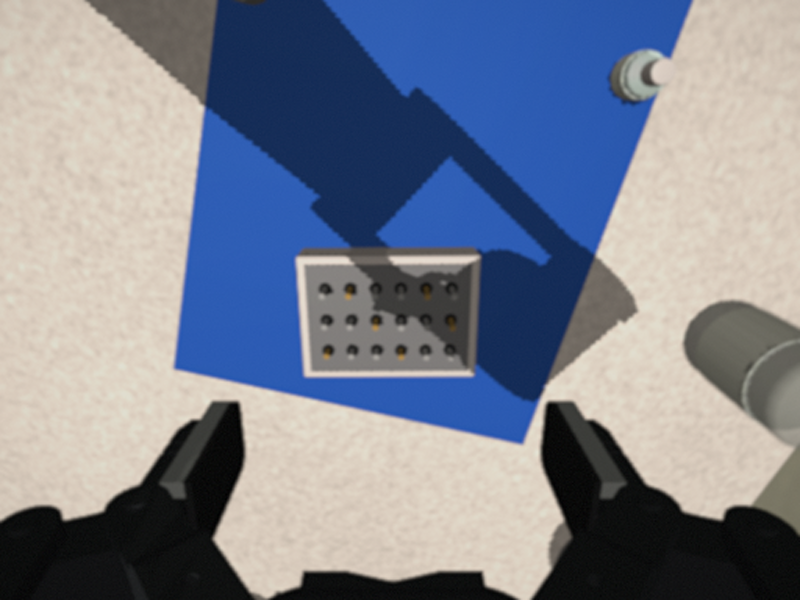

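The block is square to the gripper. Its top corners are (296,256), (480,256), (473,376) and (304,377), and the board's rear edge runs from (175,369) to (523,443).

Run:
```python
from h import *
np.set_printoptions(precision=4,suppress=True)
st=np.load("st5.npy",allow_pickle=True).item()
q=ray("wrist",np.array([(296,256),(480,256),(473,376),(304,377)])/1.5625,.032,st)[:,:2];print(q,[np.linalg.norm(q[i]-q[i-1]) for i in range(4)])
bb=ray("wrist",np.array([(175,369),(523,443)])/1.5625,.004,st)[:,:2];e=bb[1]-bb[0];print(bb,np.linalg.norm(e),np.degrees(np.arctan2(e[1],e[0])))
c=q.mean(0);x=q[1]-q[0]+q[2]-q[3];th=np.arctan2(x[1],x[0]);by=np.array([-np.sin(th),np.cos(th)]);print("c",c,np.degrees(th))
s2=np.load("st1.npy",allow_pickle=True).item()
t=c-by*(.0475+.011+.035)
print("pre",t,tool(np.r_[t-st["position"][:2],0],st))
```

```text
[[ 0.4952 -0.1894]
 [ 0.6144 -0.1403]
 [ 0.6497 -0.2271]
 [ 0.5315 -0.2769]] [np.float64(0.09475914121405395), np.float64(0.1288559693805724), np.float64(0.09361715504095613), np.float64(0.12831175464595754)]
[[ 0.4319 -0.3262]
 [ 0.7262 -0.2805]] 0.2977931809832959 8.816471825474638
c [ 0.5727 -0.2084] 22.618051836368497
pre [ 0.6087 -0.2947] [  -4.8902    0.5843 -148.5379]
```

Request:
jog_arm --pt "-5 0 -40 0 1" --pt "-5 0 -80 0 1" --pt "-5 0 -120 0 1" --pt "-5 0 -149 0 1" --pt "-5 0 -149 0 1"

```text
t: 13.37
position: [0.6096, -0.2988, 0.2429]
eef_rot: [-0.692, 0.696, 0.132, -0.138]
contact_force: [-1.1, 0.5, -1.6]
grip_width: 0.0855
```

Request:
jog_arm --pt "0 30 0 0 1" --pt "0 70 0 0 1" --pt "0 110 0 0 1" --pt "0 140 0 0 1" --pt "0 160 0 0 1"

```text
t: 13.78
position: [0.6064, -0.2976, 0.078]
eef_rot: [-0.694, 0.694, 0.131, -0.14]
contact_force: [0.3, 0.5, 0.6]
grip_width: 0.085
```

Request:
jog_arm --pt "0 25 0 0 1" --pt "0 45 0 0 1" --pt "0 60 0 0 1" --pt "0 70 0 0 1" --pt "0 76 0 0 1"

```text
t: 14.2
position: [0.6047, -0.2966, 0.0003]
eef_rot: [0.694, -0.694, -0.13, 0.141]
contact_force: [-0.0, 0.1, 0.1]
grip_width: 0.0856
```

```bash
cat > plan.py <<'E'
from h import *
np.set_printoptions(precision=2,suppress=True)
st=bot.state(); p=st["position"]; Rm=q2R(st["eef_rot"])
print(Rm.round(3),p,st["contact_force"])
th=np.arctan2(Rm[1,0],Rm[0,0]); L=np.array([.528,.0326]); a=np.radians(8.8)
ey=np.array([-np.sin(a),np.cos(a)]); tgt=L-ey*(.095+.011)
w=tgt-p[:2]; print("to go world",w*1000,"tool",tool(np.r_[w,.005-p[2]],st),"turn",np.degrees(th-a), "local", (p[:2]-L)@[np.cos(a),np.sin(a)]*1000,(p[:2]-L)@ey*1000)
E
python3 plan.py
```

```text
[[ 0.93 -0.02 -0.38]
 [ 0.38 -0.    0.93]
 [-0.01 -1.    0.  ]] [ 0.6 -0.3  0. ] [-0.04  0.08  0.13]
to go world [-60.46 224.45] tool [ 28.37  -4.12 230.72] turn 13.302761997943648 local 25.407911429100853 -337.05703884553105
```

Request:
jog_arm --pt "2 -3 5 0 1" --pt "4 -5 10 0 1" --pt "4 -5 14 0 1" --pt "4 -5 18 0 1" --pt "4 -5 22 0 1"

```text
t: 14.62
position: [0.6008, -0.2745, 0.0069]
eef_rot: [-0.694, 0.694, 0.131, -0.141]
contact_force: [-0.6, 0.2, 0.6]
grip_width: 0.0854
```

Request:
jog_arm --pt "0 0 4 0 1" --pt "0 0 7 0 1" --pt "0 0 10 0 1" --pt "0 0 13 0 1" --pt "0 0 16 0 1"

```text
t: 15.03
position: [0.5949, -0.2602, 0.0072]
eef_rot: [-0.693, 0.695, 0.131, -0.14]
contact_force: [0.2, -2.5, -0.8]
grip_width: 0.0853
```

```bash
python3 plan.py
```

```text
[[ 0.93 -0.01 -0.38]
 [ 0.38 -0.01  0.93]
 [-0.01 -1.    0.  ]] [ 0.59 -0.26  0.01] [ 0.16 -2.53 -0.82]
to go world [-50.71 188.03] tool [ 23.84   1.94 193.28] turn 13.315890194614434 local 21.345831009240577 -299.57233956278475
```

Request:
jog_arm --pt "0 0 5 0.4 1" --pt "0.1 0 11 0.8 1" --pt "0.2 0 17 1.2 1" --pt "0.4 0 23 1.6 1" --pt "0.5 0 29 2.0 1"

```text
t: 15.45
position: [0.5843, -0.2326, 0.0072]
eef_rot: [-0.695, 0.697, 0.119, -0.128]
contact_force: [1.1, -1.3, -0.3]
grip_width: 0.0853
```

Request:
jog_arm --pt "0 0 6 0.4 1" --pt "0.1 0 12 0.8 1" --pt "0.2 0 18 1.2 1" --pt "0.4 0 24 1.6 1" --pt "0.5 0 30 2.1 1"

```text
t: 15.87
position: [0.5742, -0.2036, 0.0072]
eef_rot: [-0.698, 0.699, 0.106, -0.115]
contact_force: [0.6, -2.7, 0.2]
grip_width: 0.0851
```

```bash
python3 plan.py
```

```text
[[ 0.95 -0.01 -0.31]
 [ 0.31 -0.01  0.95]
 [-0.01 -1.   -0.  ]] [ 0.57 -0.2   0.01] [ 0.56 -2.74  0.18]
to go world [-29.99 131.45] tool [ 11.98   1.93 134.3 ] turn 9.138051137568219 local 9.530637665436275 -240.49157974587192
```

Request:
jog_arm --pt "0.1 0 6 0.4 1" --pt "0.2 0 12 0.8 1" --pt "0.4 0 18 1.2 1" --pt "0.6 0 24 1.6 1" --pt "0.8 0 30 2.1 1"

```text
t: 16.28
position: [0.5656, -0.1743, 0.0072]
eef_rot: [-0.699, 0.701, 0.093, -0.102]
contact_force: [0.7, -1.9, 0.5]
grip_width: 0.0857
```

Request:
jog_arm --pt "0.1 0 6 0.4 1" --pt "0.2 0 12 0.8 1" --pt "0.4 0 18 1.2 1" --pt "0.6 0 24 1.6 1" --pt "0.8 0 30 2.1 1"

```text
t: 16.7
position: [0.558, -0.1447, 0.0072]
eef_rot: [-0.701, 0.703, 0.079, -0.089]
contact_force: [0.3, -1.5, -0.5]
grip_width: 0.0857
```

Request:
jog_arm --pt "0.1 0 6 0.4 1" --pt "0.2 0 12 0.8 1" --pt "0.4 0 17 1.2 1" --pt "0.6 0 22 1.6 1" --pt "0.8 0 27 2.1 1"

```text
t: 17.12
position: [0.5523, -0.1178, 0.0072]
eef_rot: [-0.702, 0.705, 0.066, -0.075]
contact_force: [-0.1, -3.2, 0.5]
grip_width: 0.0854
```

```bash
python3 plan.py
python3 - <<'E'
from h import *
st=bot.state(); np.save("st6.npy",st,allow_pickle=True)
a=bot.grab_frame("scene");b=bot.grab_frame("side")
f=lambda im,u,v: cv2.resize(im[v:v+150,u:u+200,::-1],(800,600),interpolation=cv2.INTER_CUBIC)
p=proj("scene",[.53,-.01,.02])[0].astype(int)-[100,75]; q=proj("side",[.53,-.01,.02])[0].astype(int)-[100,75]
print(p,q)
cv2.imwrite("pics/w6.png",np.hstack([cv2.resize(f(a,*p),(400,300)),cv2.resize(f(b,*q),(400,300))])); cv2.imwrite("pics/w6s.png",f(a,*p))
E
```

```text
[[ 0.98 -0.01 -0.2 ]
 [ 0.2  -0.01  0.98]
 [-0.01 -1.   -0.  ]] [ 0.55 -0.12  0.01] [-0.09 -3.16  0.47]
to go world [-8.13 45.66] tool [ 1.17  2.07 46.37] turn 2.71079167312449 local 1.051628072424743 -152.36981998273416
[115 140] [180 143]
```

View pics/w6.png

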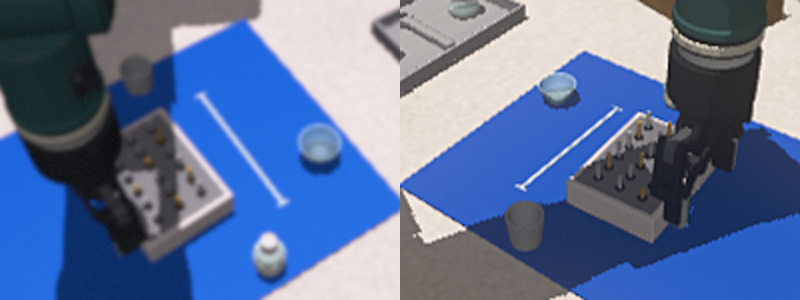

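The block is pushed squarely and is now about 45 mm short of the line, centred on it. I'll advance 30 mm more, back off and look from above.

Request:
jog_arm --pt "0 0 4 0.3 1" --pt "0 0 8 0.6 1" --pt "0.1 0 12 0.9 1" --pt "0.2 0 15 1.2 1" --pt "0.2 0 18 1.4 1"

```text
t: 17.63
position: [0.5487, -0.0991, 0.0071]
eef_rot: [-0.703, 0.705, 0.058, -0.067]
contact_force: [-0.6, -2.3, -0.4]
grip_width: 0.0849
```

Request:
jog_arm --pt "0 0 3 0.3 1" --pt "0 0 6 0.6 1" --pt "0.1 0 8 0.9 1" --pt "0.2 0 10 1.2 1" --pt "0.2 0 12 1.3 1"

```text
t: 18.05
position: [0.5468, -0.0871, 0.0071]
eef_rot: [-0.704, 0.706, 0.05, -0.059]
contact_force: [0.6, -3.2, -0.3]
grip_width: 0.0853
```

```bash
python3 plan.py
```

```text
[[ 0.99 -0.01 -0.15]
 [ 0.15 -0.    0.99]
 [-0.01 -1.   -0.  ]] [ 0.55 -0.09  0.01] [ 0.56 -3.21 -0.26]
to go world [-2.59 14.94] tool [-0.24  2.04 15.17] turn 0.0207681245327114 local 0.2689815848582911 -121.16461840371795
```

Request:
jog_arm --pt "0 0 -10 0 1" --pt "0 0 -25 0 1" --pt "0 -30 -35 0 1" --pt "0 -70 -40 0 1" --pt "0 -110 -40 0 1"

```text
t: 18.47
position: [0.5533, -0.1281, 0.1166]
eef_rot: [-0.705, 0.706, 0.048, -0.06]
contact_force: [1.3, -0.8, 1.0]
grip_width: 0.0855
```

Request:
jog_arm --pt "0 -40 30 0 1" --pt "0 -80 60 0 1" --pt "0 -100 90 0 1" --pt "0 -100 105 0 1" --pt "0 -100 105 0 1"

```text
t: 18.88
position: [0.5405, -0.0215, 0.221]
eef_rot: [-0.705, 0.705, 0.052, -0.058]
contact_force: [1.2, -0.8, -0.0]
grip_width: 0.085
```

Run:
```python
from h import *
st=bot.state(); np.save("st7.npy",st,allow_pickle=True)
a=bot.grab_frame("wrist"); cv2.imwrite("pics/w7full.png",a[:,:,::-1])
p=proj("wrist",[.527,.01,.02],st)[0].astype(int)-[128,96]; p=np.clip(p,0,[256,192]); print(p)
cv2.imwrite("pics/w7.png",cv2.resize(a[p[1]:p[1]+192,p[0]:p[0]+256,::-1],(800,600),interpolation=cv2.INTER_CUBIC)); print(st["position"],q2R(st["eef_rot"]).round(3))
```

```text
[117  32]
[ 0.5404731  -0.02153403  0.22096452] [[ 0.988 -0.009 -0.155]
 [ 0.155 -0.001  0.988]
 [-0.009 -1.     0.   ]]
```

View pics/w7.png

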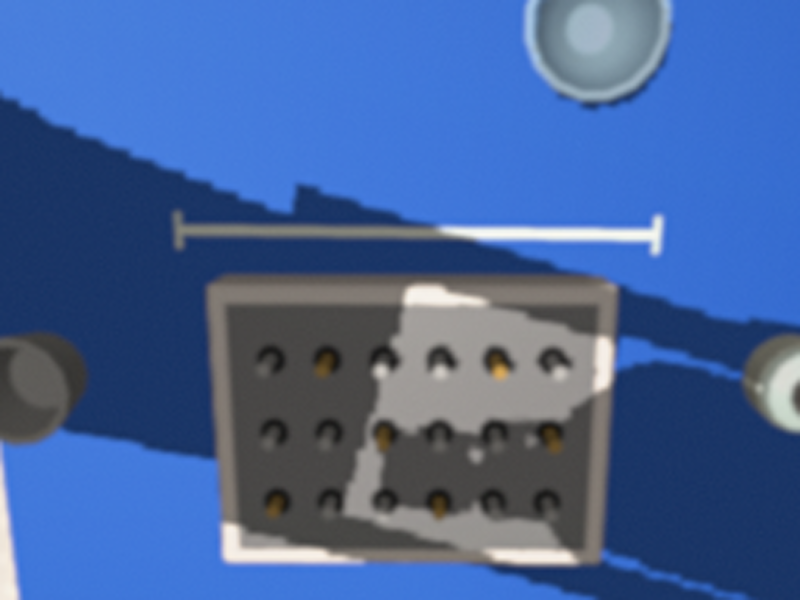

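The leading edge's base is at about (222,275)–(600,276), its top edge at (209,285)–(617,287), and the line at (178,230)–(657,235.5). It is parallel and centred.

Run:
```python
from h import *
np.set_printoptions(precision=4,suppress=True)
st=np.load("st7.npy",allow_pickle=True).item()
f=lambda a,z: ray("wrist",np.array(a)/3.125+[117,32],z,st)[:,:2]
l=f([(178,230),(657,235.5)],.004);e=l[1]-l[0];print(l,np.linalg.norm(e),np.degrees(np.arctan2(e[1],e[0])),l.mean(0));e/=np.linalg.norm(e);n=np.array([-e[1],e[0]])
for a,z in [([(222,275),(600,276)],.004),([(209,285),(617,287)],.032)]:
    q=f(a,z)-l.mean(0);print(z,q@e*1000,q@n*1000)
# brightness profiles across the edge
im=cv2.imread("pics/w7full.png").astype(int)
for u in (195,215,240,265,290,305): print(u,[tuple(im[v,u]) [0:1]+tuple(im[v,u])[2:] for v in range(101,128)])
```

```text
[[0.4494 0.0192]
 [0.6082 0.0423]] 0.16047935599116403 8.273319228584752 [0.5288 0.0307]
0.004 [-66.2024  62.0939] [-14.7208 -13.5687]
0.032 [-64.9973  63.1227] [-14.3861 -13.5093]
195 [(np.int64(102), np.int64(25)), (np.int64(101), np.int64(28)), (np.int64(106), np.int64(64)), (np.int64(114), np.int64(107)), (np.int64(122), np.int64(130)), (np.int64(119), np.int64(123)), (np.int64(112), np.int64(88)), (np.int64(104), np.int64(47)), (np.int64(102), np.int64(26)), (np.int64(102), np.int64(25)), (np.int64(103), np.int64(26)), (np.int64(103), np.int64(27)), (np.int64(102), np.int64(27)), (np.int64(102), np.int64(24)), (np.int64(101), np.int64(25)), (np.int64(103), np.int64(25)), (np.int64(103), np.int64(24)), (np.int64(102), np.int64(31)), (np.int64(95), np.int64(55)), (np.int64(87), np.int64(82)), (np.int64(83), np.int64(92)), (np.int64(89), np.int64(101)), (np.int64(103), np.int64(116)), (np.int64(113), np.int64(126)), (np.int64(115), np.int64(129)), (np.int64(116), np.int64(129)), (np.int64(115), np.int64(128))]
215 [(np.int64(101), np.int64(24)), (np.int64(102), np.int64(27)), (np.i
[... 3470 characters left out ...]
t64(199)), (np.int64(239), np.int64(242)), (np.int64(239), np.int64(242)), (np.int64(230), np.int64(196)), (np.int64(219), np.int64(115)), (np.int64(214), np.int64(65)), (np.int64(215), np.int64(58)), (np.int64(214), np.int64(59)), (np.int64(215), np.int64(60)), (np.int64(214), np.int64(60)), (np.int64(214), np.int64(58)), (np.int64(215), np.int64(61)), (np.int64(216), np.int64(60)), (np.int64(207), np.int64(57)), (np.int64(172), np.int64(62)), (np.int64(121), np.int64(81)), (np.int64(88), np.int64(94)), (np.int64(89), np.int64(102)), (np.int64(100), np.int64(113)), (np.int64(111), np.int64(125)), (np.int64(114), np.int64(129)), (np.int64(116), np.int64(130)), (np.int64(116), np.int64(130))]
```

Request:
jog_arm --pt "-2 0 -30 0 1" --pt "-2 0 -65 0 1" --pt "-2 0 -92 0 1" --pt "-2 0 -92 0 1" --pt "-2 20 -92 0 1"

```text
t: 19.35
position: [0.5534, -0.1186, 0.201]
eef_rot: [-0.704, 0.707, 0.05, -0.056]
contact_force: [0.6, 0.3, 0.4]
grip_width: 0.0854
```

Request:
jog_arm --pt "0 30 0 0 1" --pt "0 65 0 0 1" --pt "0 100 0 0 1" --pt "0 130 0 0 1" --pt "0 150 0 0 1"

```text
t: 19.77
position: [0.549, -0.1197, 0.0454]
eef_rot: [-0.705, 0.706, 0.047, -0.058]
contact_force: [-0.5, -0.2, -0.5]
grip_width: 0.0856
```

Request:
jog_arm --pt "0 15 0 0 1" --pt "0 28 0 0 1" --pt "0 36 0 0 1" --pt "0 40 0 0 1" --pt "0 40 0 0 1"

```text
t: 20.18
position: [0.5474, -0.1202, 0.004]
eef_rot: [-0.705, 0.705, 0.045, -0.058]
contact_force: [0.3, -0.7, -0.3]
grip_width: 0.0854
```

```bash
cat > fin.py <<'E'
from h import *
np.set_printoptions(precision=2,suppress=True)
st=bot.state(); p=st["position"]; Rm=q2R(st["eef_rot"]); th=np.degrees(np.arctan2(Rm[1,0],Rm[0,0]))
a=np.radians(8.3); n=np.array([-np.sin(a),np.cos(a)]); e=np.array([n[1],-n[0]])
c=np.array([.5468,-.0871]); t=c+n*.0128
print("z",p[2]*1000,"ang",th,"past contact mm",(p[:2]-c)@n*1000,"lat",(p[:2]-c)@e*1000,"tool to final",tool(np.r_[t-p[:2],.006-p[2]],st),st["contact_force"])
E
python3 fin.py
```

```text
z 3.9960279147655506 ang 8.427542689404007 past contact mm -32.826633428998626 lat -4.167140743762098 tool to final [ 4.23 -2.03 45.62] [ 0.3  -0.68 -0.29]
```

Request:
jog_arm --pt "2 -2 7 0 1" --pt "4 -3 14 0 1" --pt "4 -3 20 0 1" --pt "4 -3 25 0 1" --pt "4 -3 29 0 1"

```text
t: 20.6
position: [0.5475, -0.0899, 0.0077]
eef_rot: [-0.705, 0.705, 0.046, -0.058]
contact_force: [-0.2, 0.1, -0.4]
grip_width: 0.0852
```

```bash
python3 fin.py
```

```text
z 7.7442399320636275 ang 8.484603454307056 past contact mm -2.8809171467978816 lat 0.28708492923894946 tool to final [-0.21  1.76 15.68] [-0.21  0.06 -0.36]
```

Next I'll advance about 12 mm of the 15.7 mm left, slowly, then recheck.

Request:
jog_arm --pt "0 0 2 0 1" --pt "0 0 4 0.1 1" --pt "0 0 5.5 0.2 1" --pt "0 0 7 0.2 1" --pt "0 0 8 0.2 1"

```text
t: 21.02
position: [0.5467, -0.0826, 0.0081]
eef_rot: [-0.705, 0.706, 0.045, -0.057]
contact_force: [0.2, -3.2, -0.3]
grip_width: 0.0853
```

Request:
jog_arm --pt "0 0 1 0 1" --pt "0 0 2 0 1" --pt "0 0 3 0 1" --pt "0 0 4 0 1" --pt "0 0 4 0 1"

```text
t: 21.43
position: [0.5461, -0.0785, 0.0081]
eef_rot: [-0.705, 0.706, 0.045, -0.057]
contact_force: [0.8, -2.7, 0.0]
grip_width: 0.0852
```

```bash
python3 fin.py
```

```text
z 8.101581161356952 ang 8.26497710606972 past contact mm 8.637743546047059 lat 0.5791503879739933 tool to final [-0.55  2.11  4.16] [ 0.77 -2.68  0.01]
```

Request:
jog_arm --pt "0 0 1 0 1" --pt "0 0 2 0 1" --pt "0 0 2.5 0 1" --pt "0 0 2.5 0 1" --pt "0 0 2.5 0 1"

```text
t: 21.85
position: [0.5457, -0.0758, 0.0081]
eef_rot: [-0.705, 0.706, 0.045, -0.057]
contact_force: [0.7, -1.7, 0.4]
grip_width: 0.0859
```

```bash
python3 fin.py
```

```text
z 8.108677116785142 ang 8.269596476834453 past contact mm 11.339659816210602 lat 0.5920949567874303 tool to final [-0.56  2.12  1.46] [ 0.74 -1.68  0.41]
```

Request:
jog_arm --pt "0 0 -10 0 1" --pt "0 0 -25 0 1" --pt "0 -30 -35 0 1" --pt "0 -70 -40 0 1" --pt "0 -110 -40 0 1"

```text
t: 22.27
position: [0.5521, -0.1169, 0.1175]
eef_rot: [0.705, -0.705, -0.043, 0.057]
contact_force: [1.3, -0.1, -0.4]
grip_width: 0.0852
```

Request:
jog_arm --pt "0 -30 30 0 1" --pt "0 -50 60 0 1" --pt "0 -60 90 0 1" --pt "0 -60 95 0 1" --pt "0 -60 95 0 1"

```text
t: 22.68
position: [0.5402, -0.0221, 0.1787]
eef_rot: [0.705, -0.705, -0.045, 0.058]
contact_force: [0.4, -0.8, 0.1]
grip_width: 0.0853
```

Run:
```python
from h import *
st=bot.state(); np.save("st8.npy",st,allow_pickle=True)
a=bot.grab_frame("wrist"); cv2.imwrite("pics/w8full.png",a[:,:,::-1])
p=proj("wrist",[.527,.01,.02],st)[0].astype(int)-[128,96]; p=np.clip(p,0,[256,192]); print(p)
cv2.imwrite("pics/w8.png",cv2.resize(a[p[1]:p[1]+192,p[0]:p[0]+256,::-1],(800,600),interpolation=cv2.INTER_CUBIC)); print(st["position"],q2R(st["eef_rot"]).round(3))
```

```text
[117  38]
[ 0.54024307 -0.02208842  0.17865525] [[ 0.989 -0.018 -0.144]
 [ 0.144 -0.001  0.99 ]
 [-0.018 -1.     0.002]]
```

View pics/w8.png

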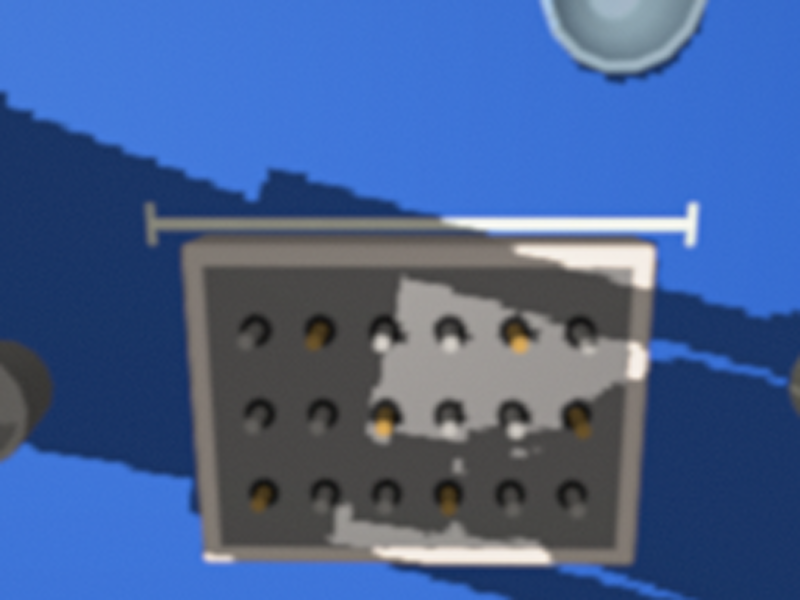

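Run:
```python
from h import *
im=cv2.imread("pics/w8full.png").astype(int)[:,:,2]
for u in (185,200,215,230,245,270,285,300,312): print(u,[int(x) for x in im[103:121,u]])
```

```text
185 [24, 23, 24, 33, 70, 116, 135, 128, 93, 67, 80, 92, 100, 116, 126, 128, 129, 129]
200 [24, 25, 24, 33, 70, 116, 134, 126, 92, 66, 80, 91, 100, 117, 126, 129, 130, 129]
215 [26, 26, 25, 31, 73, 117, 135, 127, 93, 66, 79, 92, 100, 116, 126, 129, 129, 129]
230 [26, 27, 21, 31, 72, 117, 134, 127, 92, 65, 78, 92, 100, 117, 125, 129, 129, 129]
245 [57, 49, 33, 32, 70, 116, 135, 128, 94, 66, 77, 90, 100, 116, 126, 129, 130, 130]
270 [61, 60, 58, 70, 143, 227, 246, 237, 165, 83, 74, 89, 100, 113, 125, 129, 130, 131]
285 [60, 59, 57, 71, 142, 225, 246, 242, 197, 121, 90, 98, 132, 193, 235, 238, 207, 154]
300 [59, 59, 55, 68, 141, 225, 246, 242, 197, 120, 89, 98, 128, 187, 232, 243, 245, 245]
312 [60, 57, 54, 66, 138, 223, 246, 243, 197, 119, 88, 96, 128, 185, 231, 242, 245, 245]
```

Line and edge now read parallel at every column. The remaining gap is about 2.8 mm and the block is centred, with about 12 mm to spare at each tick. I'll finish with a nudge of roughly 2.2 mm.

Request:
jog_arm --pt "0 0 -30 0 1" --pt "0 0 -65 0 1" --pt "0 0 -88 0 1" --pt "0 0 -88 0 1" --pt "0 20 -88 0 1"

```text
t: 23.15
position: [0.5538, -0.114, 0.1596]
eef_rot: [-0.705, 0.706, 0.043, -0.054]
contact_force: [1.1, 0.1, 0.4]
grip_width: 0.0853
```

Request:
jog_arm --pt "0 30 0 0 1" --pt "0 60 0 0 1" --pt "0 90 0 0 1" --pt "0 115 0 0 1" --pt "0 130 0 0 1"

```text
t: 23.57
position: [0.5484, -0.1146, 0.0243]
eef_rot: [0.706, -0.705, -0.04, 0.057]
contact_force: [0.3, -0.7, 0.3]
grip_width: 0.0851
```

Request:
jog_arm --pt "0 8 0 0 1" --pt "0 14 0 0 1" --pt "0 18 0 0 1" --pt "0 18 0 0 1" --pt "0 18 0 0 1"

```text
t: 23.98
position: [0.5487, -0.1151, 0.0072]
eef_rot: [-0.705, 0.705, 0.041, -0.056]
contact_force: [1.0, 0.4, 1.1]
grip_width: 0.0857
```

```bash
sed -i 's/\.0128/.0135/;s/\.006-p/.008-p/' fin.py; python3 fin.py
```

```text
z 7.21355148937125 ang 7.847017876497282 past contact mm -27.941281653853345 lat -2.1435728834293872 tool to final [ 1.8  -0.76 41.46] [1.02 0.4  1.14]
```

Request:
jog_arm --pt "1 0 8 -0.1 1" --pt "2 -1 16 -0.2 1" --pt "2.3 -1 24 -0.4 1" --pt "2.3 -1 31 -0.4 1" --pt "2.3 -1 35 -0.4 1"

```text
t: 24.4
position: [0.5462, -0.0786, 0.0086]
eef_rot: [0.705, -0.705, -0.044, 0.059]
contact_force: [-0.0, -0.2, 0.8]
grip_width: 0.0857
```

```bash
python3 fin.py
```

```text
z 8.605971218818544 ang 8.327685674073773 past contact mm 8.538100979236386 lat 0.6506705499746317 tool to final [-0.64  0.63  4.96] [-0.01 -0.16  0.81]
```

Request:
jog_arm --pt "0 0 1 0 1" --pt "0 0 2 0 1" --pt "0 0 3 0 1" --pt "0 0 4 0 1" --pt "0 0 4 0 1"

```text
t: 24.82
position: [0.5458, -0.0752, 0.0087]
eef_rot: [-0.705, 0.705, 0.044, -0.059]
contact_force: [-0.6, -1.5, 0.3]
grip_width: 0.0853
```

```bash
python3 fin.py
```

```text
z 8.691445456896616 ang 8.313242960180503 past contact mm 11.921998213905354 lat 0.6984917428890437 tool to final [-0.68  0.71  1.58] [-0.58 -1.46  0.33]
```

Request:
jog_arm --pt "0 0 0.8 0 1" --pt "0 0 1.6 0 1" --pt "0 0 2 0 1" --pt "0 0 2 0 1" --pt "0 0 2 0 1"

```text
t: 25.23
position: [0.5456, -0.0733, 0.0087]
eef_rot: [-0.705, 0.706, 0.044, -0.059]
contact_force: [0.3, -2.4, 0.5]
grip_width: 0.0858
```

```bash
python3 fin.py
```

```text
z 8.72525907100589 ang 8.305609448526873 past contact mm 13.800097168789753 lat 0.7522417482938542 tool to final [-0.74  0.74 -0.3 ] [ 0.34 -2.45  0.5 ]
```

Request:
jog_arm --pt "0 0 -10 0 1" --pt "0 0 -25 0 1" --pt "0 -30 -35 0 1" --pt "0 -70 -40 0 1" --pt "0 -110 -40 0 1"

```text
t: 25.65
position: [0.5526, -0.1145, 0.1183]
eef_rot: [0.705, -0.705, -0.042, 0.059]
contact_force: [0.4, -0.4, -0.4]
grip_width: 0.0853
```

Request:
jog_arm --pt "0 -30 30 0 1" --pt "0 -50 60 0 1" --pt "0 -60 90 0 1" --pt "0 -60 108 0 1" --pt "0 -60 108 0 1"

```text
t: 26.07
position: [0.5391, -0.0052, 0.1802]
eef_rot: [0.706, -0.704, -0.044, 0.059]
contact_force: [-0.2, 0.2, -0.5]
grip_width: 0.0852
```

Run:
```python
from h import *
st=bot.state(); np.save("st9.npy",st,allow_pickle=True)
a=bot.grab_frame("wrist"); cv2.imwrite("pics/w9full.png",a[:,:,::-1])
p=proj("wrist",[.527,.01,.02],st)[0].astype(int)-[128,96]; p=np.clip(p,0,[256,192]); print(p)
cv2.imwrite("pics/w9.png",cv2.resize(a[p[1]:p[1]+192,p[0]:p[0]+256,::-1],(800,600),interpolation=cv2.INTER_CUBIC)); print(st["position"])
im=a[:,:,0].astype(int); v=int(proj("wrist",[.5288,.031,.004],st)[0][1]); print(v)
for u in (185,200,215,230,245,270,285,300,312): print(u,[int(x) for x in im[v-8:v+12,u]])
```

```text
[117  57]
[ 0.53907989 -0.005178    0.18024411]
128
185 [25, 26, 25, 23, 25, 48, 91, 121, 121, 103, 93, 93, 102, 116, 126, 129, 129, 130, 127, 115]
200 [27, 27, 25, 25, 25, 45, 86, 120, 122, 104, 92, 92, 99, 116, 124, 129, 128, 129, 128, 115]
215 [25, 30, 26, 24, 24, 46, 88, 122, 125, 107, 95, 93, 100, 113, 124, 128, 129, 130, 131, 120]
230 [26, 31, 25, 23, 27, 45, 88, 120, 124, 106, 94, 92, 99, 112, 125, 129, 129, 129, 129, 120]
245 [24, 26, 26, 24, 27, 43, 82, 119, 124, 107, 95, 90, 97, 118, 143, 155, 158, 159, 159, 151]
270 [23, 25, 25, 24, 23, 37, 78, 119, 128, 113, 97, 92, 97, 110, 122, 127, 129, 135, 150, 169]
285 [45, 35, 28, 24, 24, 36, 76, 117, 126, 112, 96, 93, 96, 108, 122, 127, 129, 129, 130, 123]
300 [60, 60, 59, 50, 32, 37, 77, 115, 125, 111, 97, 91, 94, 107, 122, 128, 129, 130, 130, 123]
312 [59, 59, 59, 59, 57, 68, 107, 149, 145, 117, 98, 93, 95, 107, 120, 128, 131, 129, 130, 126]
```

View pics/w9.png

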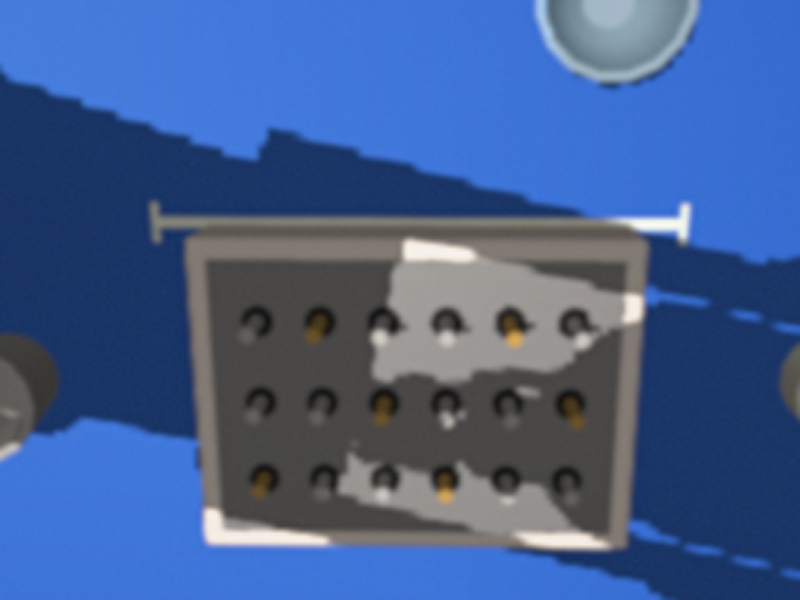

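Run:
```python
from h import *
from scipy.optimize import least_squares
from scipy.special import erf
v=np.arange(-8,10)
for n,v0 in (("7",112),("8",112),("9",128)):
    st=np.load(f"st{n}.npy",allow_pickle=True).item(); im=cv2.imread(f"pics/w{n}full.png").astype(float)[:,:,2]
    for u0 in ((192,),(204,),(216,),(228,)):
        u=u0[0]; lo=v0-9 if n!="7" else 99; hi={"7":125,"8":119,"9":v0+7}[n]; V=np.arange(lo,hi); y=im[lo:hi,u-3:u+4].mean(1)
        c0={"7":105.5,"8":109.2,"9":127.8}[n]; e0={"7":119,"8":112.3,"9":129}[n]
        a=ray("wrist",[(u,c0-5),(u,c0+5)],.004,st); w=3/(np.linalg.norm(a[1]-a[0])*100)
        def m(p):
            c,e,t,s,L,F,T,bg=p; S=lambda x:.5*(1+erf((V-x)/(s*2**.5)))
            l1=min(c+w/2,e)
            return bg+(L-bg)*(S(c-w/2)-S(l1))+(F-bg)*(S(e)-S(t))+(T-bg)*S(t)
        r=least_squares(lambda p:m(p)-y,[c0,e0,e0+3,1,135,85,129,25],bounds=([c0-2,e0-2,e0+1,.4,125,60,100,15],[c0+2,e0+2,e0+6,2,160,110,140,35]))
        P=ray("wrist",[(u,r.x[0]),(u,r.x[1])],.004,st); print(n,u,r.x.round(2),"cost",round(r.cost,1),"gap mm",round(1000*np.linalg.norm(P[0]-P[1])*np.sign(r.x[1]-r.x[0]),2))
```

```text
7 192 [105.25 119.27 123.04   1.13 160.    96.66 134.21  25.55] cost 131.2 gap mm 14.49
7 204 [105.48 119.36 123.2    1.14 160.    98.22 135.3   27.15] cost 283.2 gap mm 14.34
7 216 [105.5  119.36 123.13   1.15 160.    96.77 134.61  25.34] cost 82.6 gap mm 14.3
7 228 [105.75 119.35 123.24   1.16 160.    97.03 135.89  25.44] cost 91.3 gap mm 14.03
8 192 [109.14 112.26 115.67   1.12 158.85  92.06 129.93  23.95] cost 48.1 gap mm 2.84
8 204 [109.14 112.33 115.67   1.12 157.37  92.51 129.83  23.82] cost 45.5 gap mm 2.9
8 216 [109.14 112.35 115.76   1.12 159.02  93.37 130.48  23.91] cost 45.8 gap mm 2.92
8 228 [109.15 112.36 115.76   1.12 158.01  93.91 130.17  23.72] cost 55.5 gap mm 2.92
9 192 [127.37 128.59 132.55   0.88 130.48  90.6  126.8   24.24] cost 4.2 gap mm 1.15
9 204 [127.41 128.73 132.62   0.9  131.8   90.5  127.39  25.2 ] cost 5.1 gap mm 1.24
9 216 [127.41 128.74 132.69   0.88 133.02  91.16 126.99  25.33] cost 7.0 gap mm 1.25
9 228 [127.41 128.79 132.78   0.87 130.75  91.22 127.17  25.4 ] cost 4.3 gap mm 1.31
```

Run:
```python
from h import *
a=bot.grab_frame("side");b=bot.grab_frame("scene")
cv2.imwrite("pics/fin.png",np.hstack([cv2.resize(a[100:300,100:366,::-1],(400,300),interpolation=cv2.INTER_CUBIC),cv2.resize(b[100:300,160:426,::-1],(400,300),interpolation=cv2.INTER_CUBIC)]))
```

```text
(no output)
```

View pics/fin.png

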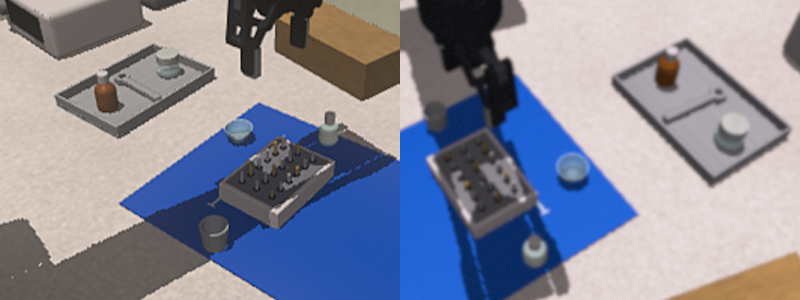

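The bottle stands upright and the ratchet lies flat in the tray beside the jar. The block's edge is on the line with a tick showing at each end, and the cup, vial and dish look undisturbed.

```bash
python3 -c "
from cell import bot
print(bot.job_done())"
```

```text
the job is handed in; nothing more can be done
None
```

The job is handed in: the bottle and ratchet are in the tray, and the block's leading edge is on the scribed line. It took about 26 s of the 72 s allowed.

- **Clearing:** I put the bottle upright in the steel tray first, then laid the ratchet flat between it and the jar.
- **Pushing:** I pushed the block with both open fingers against its rear side, turning it by about 14°. I stopped twice to lift off and measure the gap, then finished with a short nudge.
- **Final block position:** The leading edge is parallel to the line. It has about 12 mm to spare inside each end tick, measured before the last nudge.
- **Remaining gap:** The checks disagreed slightly. The last image fit puts the edge about 1.2 mm short of the line's middle, though that fit was loose. Dead reckoning from the second look puts it about 0.4 mm short. The first, coarser reading would have put it about 0.3 mm past, but a refit of that picture put it about 0.4–0.5 mm short.
- **Other checks:** Push force stayed around 3 N. The cup, vial, dish and jar looked unmoved in the last pictures, which I did not measure, and the gripper was clear of everything at hand-in.

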